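Find the soft spring pad on the slide track and push its tag down

TASK

One of the three blue spring pads that cushion the glass tray on the slide track has gone soft. Press the pads with the fingertips to find the one that gives most easily, then mark it by pushing the yellow tag on its base all the way down. Leave the other two tags up, lift or pull up nothing, and leave the loose labware around the track where it is.

Things in the scene. Friction and masses are not known exactly. Their poses are not given: they have to be found in the camera images.
- track: steel slide plate track, a flat bed 170 mm wide (its x) by 370 mm long (its y) and 12 mm thick with two low rails (20 mm high) along its long edges, fixed to the bench. Origin on the bench under the middle pad; x points away from the tags, y along the track, z up. Three grey pad units stand on it 100 mm apart along y, on x = 0. softest_pad, firm_pad_a, firm_pad_b: the pads by stiffness, wherever they stand (not in the state)
- pad_place_1 (a point): centre of the top face, when free, of the pad at the track's +y end (the robot's left); this point is fixed and does not go down with the pad; 60 mm above the bench. Round blue pad, 40 mm across, 14 mm thick, on a coil spring, 12 mm travel, springs back. Straight spring, no preload: 4 to 15 N at full travel. Which pad is softest changes; it needs less than half the force of either other for the same travel
- tag_1_top (a point): centre of the top of the yellow tag that belongs to the pad at pad_place_1: an upright tab 26 mm (track y) by 10 mm (track x), in a black holder on the same grey base as its pad, 60 mm from the pad's centre in the track's -x direction (the robot's side). When up, its top is about 60 mm above the bench, 20 mm above the top of its holder; this point goes down with it
- tag_1 (a joint): how far that tag is pushed down, m: 0 to 0.002 at the start (up), 0.014 fully down against its stop (top still 6 mm above the holder). Slides stiffly, about 4 N, and stays where it is left; negative if pulled up
- pad_place_2 (a point): centre of the top face, when free, of the pad at the track's middle; this point is fixed and does not go down with the pad; 60 mm above the bench. Round blue pad, 40 mm across, 14 mm thick, on a coil spring, 12 mm travel, springs back. Straight spring, no preload: 4 to 15 N at full travel. Which pad is softest changes; it needs less than half the force of either other for the same travel
- tag_2_top (a point): centre of the top of the yellow tag that belongs to the pad at pad_place_2: an upright tab 26 mm (track y) by 10 mm (track x), in a black holder on the same grey base as its pad, 60 mm from the pad's centre in the track's -x direction (the robot's side). When up, its top is about 60 mm above the bench, 20 mm above the top of its holder; this point goes down with it
- tag_2 (a joint): how far that tag is pushed down, m: 0 to 0.002 at the start (up), 0.014 fully down against its stop (top still 6 mm above the holder). Slides stiffly, about 4 N, and stays where it is left; negative if pulled up
- pad_place_3 (a point): centre of the top face, when free, of the pad at the track's -y end (the robot's right); this point is fixed and does not go down with the pad; 60 mm above the bench. Round blue pad, 40 mm across, 14 mm thick, on a coil spring, 12 mm travel, springs back. Straight spring, no preload: 4 to 15 N at full travel. Which pad is softest changes; it needs less than half the force of either other for the same travel
- tag_3_top (a point): centre of the top of the yellow tag that belongs to the pad at pad_place_3: an upright tab 26 mm (track y) by 10 mm (track x), in a black holder on the same grey base as its pad, 60 mm from the pad's centre in the track's -x direction (the robot's side). When up, its top is about 60 mm above the bench, 20 mm above the top of its holder; this point goes down with it
- tag_3 (a joint): how far that tag is pushed down, m: 0 to 0.002 at the start (up), 0.014 fully down against its stop (top still 6 mm above the holder). Slides stiffly, about 4 N, and stays where it is left; negative if pulled up
- slide_tray: glass slide tray, 100 x 210 x 18 mm, open, loose; origin under its centre
- mailer: grey plastic slide mailer box, 90 x 60 x 26 mm, loose; origin under its centre
- staining_jar: blue plastic staining jar with lid, 54 mm across, 99 mm tall, upright, loose; origin under its centre
- slide_1: frosted glass slide, 26 x 76 x 2 mm, lying flat, loose; origin under its middle
- slide_2: frosted glass slide like slide_1
- slide_3: frosted glass slide like slide_1
- slide_holder: chrome slide holder, 50 x 90 mm base, 37 mm high with two wire bows, loose; origin under its centre

How it is judged:
By the outcome, as a careful person would: the job done as asked, in the order asked, and still so for the second after the job is handed in, with the robot touching nothing.
It also fails if it takes over 42 s, if anything falls off the work surface, if the arm or the gripper's body presses on something with over 40 N, if the wrist force passes 120 N, or if a joint passes its speed limit or range.

ROBOT

A 6-joint arm with a two-finger parallel gripper is mounted at the origin on the work surface. World frame = base frame: x ahead of the robot, y to its left, z up, the work surface at z = 0. Lengths are in m, angles in rad, forces in N, time in s.
With the tool pointing down it reaches from about 0.375 to 0.975 m from the base axis. Payload 3.8 kg.
Tool frame: the origin (TCP) lies on the centre line of the jaws, within the pads' length; the fingertips stand 14 mm ahead of it and the grasp point (between the pads) lies 5 mm behind it; z points along the fingers, x is the direction in which the jaws open and shut, and the axes are right-handed (so a half turn about z gives the same grasp; the last joint's range is limited). The gripper opens to 85 mm and grips with 20 to 120 N. Pads are 22 mm wide; open, the fingers measure 114 mm over their backs; the gripper's body (76 mm by 85 mm) begins 54 mm behind the grasp point. The pads swing forward as they close: fully open they stand 13 mm farther back than shut.
Start: joints at [1.087, 0.264, 1.604, -0, 1.274, -0.037], TCP at [0.292, 0.609, 0.245] pointing down, gripper open.
Joint ranges: [-2.63, 2.63], [-0.94, 2.18], [0.31, 2.57], [-1.31, 4.45], [0, 2.66], [-2.55, 2.55]. Speed limits (rad/s): [2.57, 2.57, 3.14, 3.14, 3.14, 3.14].

INTERFACE

Orientations are given as a rotation vector (axis times angle).
In Python, from workcell import bot gives the robot as it stands. The module is installed in compiled form; this text tells all that it offers.
- The arm moves only by the tool arm_command, never from a script. Its argument "steps" is one flat list of numbers, 7 for each row, row after row: the shift along the tool's x, y, z in units of 30 mm (1.0 is 30 mm), then the turn, a rotation vector about the tool's x, y, z in units of 6 degrees (1.0 is 6 degrees), then the opening, from 0 (shut) to 1 (fully open). In form: [tx, ty, tz, ax, ay, az, fingers, tx, ty, tz, ax, ay, az, fingers, ...]. A call has 1 to 10 rows; each row shifts and turns the commanded pose from where the row before left it, along the tool's axes as they then stand; what a row does not reach is not made up. A row lasts 1/8 s, in which the tool goes at most 62.5 mm and 10.7 degrees, less where a joint would pass 70% of its speed; a pose out of reach is approached as far as the arm can. A call is refused whole if a number of a shift passes 1 or a number of a turn 1, either way. A call with a gripper value outside its range is refused whole. The fingers move at their own pace and stop on an object; "squeeze" is the grip in N (left out, the last holds). Time passes only in rows, so rows that do not move let the fingers close. It gives the time, the measured TCP pose, the force and the opening at its end, in the units of the state.
- bot.read_state(): the state, without advancing time (a new reading comes with each control period).
- bot.read_camera(name): name is "scene" or "top"; returns a dict with "img" (384x512x3 uint8, red, green, blue), "camera_matrix" (3x3 intrinsics, pixels), "pose" (4x4, takes a point from camera to world coordinates). Camera axes: x right, y down, z forward; pixel columns grow to the right and rows downward; lengths in m; the calibration is good to about 2 mm. A picture is of the moment at which its call begins. There is no depth.
- bot.finish_job(): hands the job in, once; it reports no verdict.
The state is a dict: "time": time; "q": joint angles; "joint_vel": joint speeds; "joint_torque": joint torques, N m; "tool_pos": TCP position; "tcp_rot": TCP orientation; "wrist_force": force on the tool from outside, world axes, zero at the start; "torque": the same for the moment, N m; "width": opening from 0.0 (shut) to 1.0 (fully open).
Only numpy, scipy, OpenCV 4.12 (cv2) and the standard library are available. Lean on these libraries where they do the work, as an engineer would, in place of code of your own. Each camera call takes 0.05 s, during which the arm holds its last target.

## Working session

There is one attempt and no reset: what is moved stays moved. The work goes in short steps, Python scripts to look and compute and a tool call to move; the robot and the scene stay as the last step left them, time stands still between calls to the robot, and variables do not carry over. Pictures are saved under pics/ and viewed, and the job is handed in when it is done.

Besides the shell and the picture viewer there is one more tool, called after "Request:" by a JSON object that holds its "api" and its "payload". arm_command: Moves the arm, as the interface text tells. Its arguments: {"type":"object","properties":{"steps":{"type":"array","items":{"type":"number"}},"squeeze":{"type":"number"}},"required":["steps"]}

```bash
mkdir -p pics; python3 - <<'E'
from workcell import bot
import cv2,numpy as np
for n in("scene","top"):
    c=bot.read_camera(n);cv2.imwrite(f"pics/{n}0.png",c["img"][:,:,::-1]);print(c["camera_matrix"],c["pose"])
    np.savez(f"{n}0.npz",**c)
print(bot.read_state())
E
```

```text
[[474.19252233   0.         248.06663136]
 [  0.         474.19252233 190.8804203 ]
 [  0.           0.           1.        ]] [[ 0.00356562  0.71490595 -0.69921153  1.37122354]
 [ 0.99997074 -0.00728175 -0.00234586  0.03815425]
 [-0.00676855 -0.69918271 -0.71491099  0.90486683]
 [ 0.          0.          0.          1.        ]]
[[498.02116068   0.         248.71442288]
 [  0.         498.02116068 186.37702278]
 [  0.           0.           1.        ]] [[ 0.02320081 -0.9893401   0.14376329  0.38887306]
 [-0.99969571 -0.02416413 -0.00495811  0.0078816 ]
 [ 0.00837917 -0.14360451 -0.98959968  1.19776129]
 [ 0.          0.          0.          1.        ]]
{'time': 0.1, 'q': array([ 1.08710349e+00,  2.64676125e-01,  1.60523703e+00, -2.34956414e-05,
        1.27369712e+00, -3.68978735e-02]), 'joint_vel': array([-0.00040531, -0.00103318, -0.00345014, -0.00101594,  0.00184234,
        0.00050657]), 'joint_torque': array([ 2.33979708e-04, -5.16704929e+01, -3.68590343e+01, -1.28857055e-04,
        6.25242828e-03,  3.34122865e-05]), 'tool_pos': array([0.29136632, 0.60817844, 0.24408785]), 'tcp_rot': array([ 2.65750734,  1.6735518 , -0.00272371]), 'wrist_force': array([-0.4934047 ,  1.13392946,  0.08715962]), 'torque': array([-0.00970929,  0.00622808, -0.0109416 ]), 'width': 1.0006634317058094}
```

View pics/scene0.png

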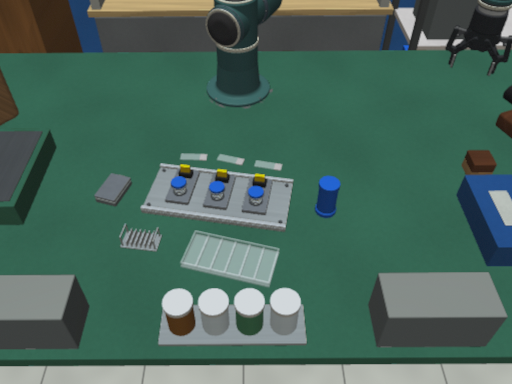

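View pics/top0.png

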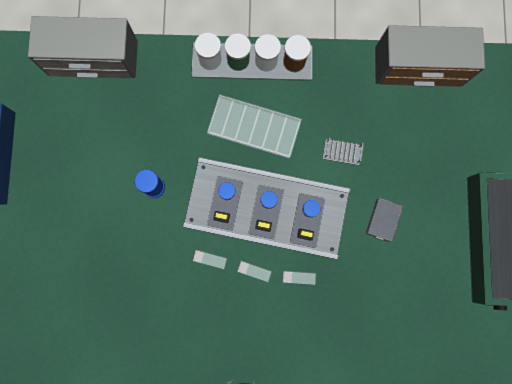

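The top view shows pads 1, 2 and 3 at about (227,190), (269,199) and (312,208), with the yellow tags below them at about (222,216), (264,225) and (306,234). The jar is at (148,182), well to the left of the track.

```bash
cat > h.py <<'E'
import numpy as np,cv2
def ray(c,u,v):
    d=np.linalg.inv(c["camera_matrix"])@[u,v,1]; P=c["pose"]; return P[:3,3],P[:3,:3]@d
def plane(c,u,v,z):
    o,d=ray(c,u,v); return o+d*(z-o[2])/d[2]
def tri(a,b):
    (o,d),(p,e)=a,b
    s=np.linalg.lstsq(np.c_[d,-e],p-o,rcond=None)[0]
    A,B=o+d*s[0],p+e*s[1]; return (A+B)/2,np.linalg.norm(A-B)
def blobs(img,kind):
    h=cv2.cvtColor(img,cv2.COLOR_RGB2HSV)
    m=cv2.inRange(h,(105,150,90),(130,255,255)) if kind=="blue" else cv2.inRange(h,(22,150,90),(35,255,255))
    n,l,s,c=cv2.connectedComponentsWithStats(m)
    return [(c[i],s[i]) for i in range(1,n) if s[i][4]>=15]
E
python3 - <<'E'
from h import *
for n in("scene","top"):
    c=np.load(n+"0.npz")
    for k in("blue","yel"):
        for p,s in blobs(c["img"],k):
            if s[4]<1500: print(n,k,p.round(1),s,plane(c,*p,.06).round(4))
E
```

```text
scene blue [85.2 26.1] [ 69   0  33  52 947] [-0.336  -0.5793  0.06  ]
scene blue [406.5   3. ] [399   0  16   7 104] [-0.5123  0.6805  0.06  ]
scene blue [385.   25.8] [383  16   5  22  26] [-0.3187  0.5536  0.06  ]
scene blue [398.   39.3] [389  21  20  29 313] [-0.2147  0.5792  0.06  ]
scene blue [178.2 181.7] [171 176  15  12 146] [ 0.5106 -0.1422  0.06  ]
scene blue [327.5 195.5] [315 176  26  42 653] [0.5628 0.2312 0.06  ]
scene blue [216.4 186.5] [209 181  15  12 148] [ 0.5286 -0.0443  0.06  ]
scene blue [255.4 191.3] [248 185  16  13 157] [0.5466 0.0536 0.06  ]
scene yel [184.8 167.7] [180 164  10   9  70] [ 0.4584 -0.13    0.06  ]
scene yel [221.7 172.4] [217 169  10   8  73] [ 0.4771 -0.0327  0.06  ]
scene yel [259.3 177. ] [255 173  10   9  71] [0.4954 0.0644 0.06  ]
top blue [  0.2 109.8] [  0 104   2  15  20] [0.7219 0.5904 0.06  ]
top blue [148.  182.1] [135 170  30  28 509] [0.5584 0.2346 0.06  ]
top blue [226.3 190.3] [218 182  17  17 217] [0.5437 0.0537 0.06  ]
top blue [268.6 199.2] [261 191  16  17 219] [ 0.5255 -0.0444  0.06  ]
top blue [311.1 208. ] [303 200  17  17 219] [ 0.5075 -0.1423  0.06  ]
```

```bash
python3 - <<'E'
from h import *
c=np.load("top0.npz");h=cv2.cvtColor(c["img"],cv2.COLOR_RGB2HSV)
m=cv2.inRange(h,(20,90,70),(40,255,255));m[:195]=0;m[250:]=0
n,l,s,ce=cv2.connectedComponentsWithStats(m)
for i in range(1,n):
    if s[i][4]>15: print(ce[i].round(1),s[i],plane(c,*ce[i],.06).round(4))
E
```

```text
[221.  215.7] [215 212  13   8  72] [0.4849 0.064  0.06  ]
[263.6 224.5] [257 221  14   8  74] [ 0.4669 -0.0337  0.06  ]
[306.3 233.5] [300 230  13   8  74] [ 0.4489 -0.1316  0.06  ]
```

Request:
{"api": "arm_command", "payload": {"steps": [0,0,0,0,0,-0.83,0,0,0,0,0,0,-0.83,0,0,0,0,0,0,-0.84,0,-0.98,0.68,0,0,0,0,0,-0.98,0.68,0,0,0,0,0,-0.98,0.68,0,0,0,0,0,-0.98,0.68,0,0,0,0,0,-0.98,0.68,0,0,0,0,0,-0.98,0.68,0,0,0,0,0,-0.98,0.68,0,0,0,0,0], "squeeze": 40}}

```text
time: 1.35
tool_pos: [0.3943, 0.3789, 0.2448]
tcp_rot: [2.417, 2.007, -0.001]
wrist_force: [0.5, 0.1, -0.4]
width: -0.001
```

Request:
{"api": "arm_command", "payload": {"steps": [-0.98,0.68,0,0,0,0,0,-0.98,0.68,0,0,0,0,0,-0.98,0.68,0,0,0,0,0,-0.98,0.68,0,0,0,0,0,-0.98,0.68,0,0,0,0,0,-0.98,0.68,0,0,0,0,0,-0.98,0.68,0,0,0,0,0,-0.98,0.68,0,0,0,0,0,-0.98,0.68,0,0,0,0,0,0,0,0,0,0,0,0]}}

```text
time: 2.6
tool_pos: [0.5263, 0.0844, 0.2448]
tcp_rot: [-2.42, -2.003, 0.001]
wrist_force: [-0.2, 0.9, 0.2]
width: -0.005
```

Request:
{"api": "arm_command", "payload": {"steps": [-0.9,0.77,0,0,0,0,0,0,0,1,0,0,0,0,0,0,1,0,0,0,0,0,0,1,0,0,0,0,0,0,1,0,0,0,0,0,0,1,0,0,0,0,0,0,0.4,0,0,0,0,0,0,0,0,0,0,0]}}

```text
time: 3.6
tool_pos: [0.5428, 0.056, 0.0825]
tcp_rot: [-2.416, -2.006, 0.003]
wrist_force: [0.2, -0.3, -0.2]
width: -0.003
```

```bash
python3 - <<'E'
from workcell import bot
import cv2
for n in("scene","top"):
    c=bot.read_camera(n); im=c["img"][130:250,130:370] ;cv2.imwrite(f"pics/{n}1.png",cv2.resize(im,None,fx=3,fy=3)[:,:,::-1])
for _ in range(3):
    s=bot.read_state();print(s["tool_pos"],s["wrist_force"])
E
```

```text
[0.54451257 0.05587861 0.08435584] [-0.12033334  0.25223455 -0.73045744]
[0.54451257 0.05587861 0.08435584] [-0.12033334  0.25223455 -0.73045744]
[0.54451257 0.05587861 0.08435584] [-0.12033334  0.25223455 -0.73045744]
```

View pics/scene1.png

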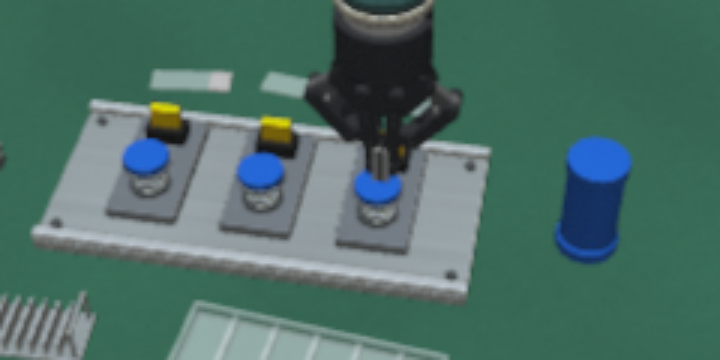

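The fingertips sit centred over pad 1, at about (378,180) in the crop. I'll press in stages and average the force at each one.

```bash
cat > avg.py <<'E'
from workcell import bot
import numpy as np
P=[];F=[]
for _ in range(8):
    bot.read_camera("top");s=bot.read_state();P.append(s["tool_pos"]);F.append(s["wrist_force"])
print(s["time"],np.mean(P,0).round(4),np.mean(F,0).round(2),np.std(F,0).round(2))
E
python3 avg.py
```

```text
4.1 [0.5445 0.0556 0.0844] [-0.09 -0.04  0.33] [0.31 0.41 0.45]
```

Request:
{"api": "arm_command", "payload": {"steps": [0,0,0.3,0,0,0,0,0,0,0.2,0,0,0,0,0,0,0,0,0,0,0]}}

```text
time: 4.47
tool_pos: [0.5434, 0.0555, 0.0677]
tcp_rot: [-2.417, -2.006, 0.001]
wrist_force: [-1.3, -0.1, 3.1]
width: 0.001
```

```bash
python3 avg.py
```

```text
4.875 [0.5434 0.0555 0.0682] [-0.93 -0.37  2.22] [0.53 0.39 0.18]
```

Request:
{"api": "arm_command", "payload": {"steps": [0,0,0.1,0,0,0,0,0,0,0,0,0,0,0]}}

```text
time: 5.12
tool_pos: [0.5437, 0.0555, 0.0652]
tcp_rot: [2.417, 2.007, 0.0]
wrist_force: [-0.8, -0.1, 3.1]
width: 0.001
```

```bash
python3 avg.py
```

```text
5.525 [0.5437 0.0555 0.0653] [-0.99 -0.59  2.98] [0.3  0.41 0.61]
```

Request:
{"api": "arm_command", "payload": {"steps": [0,0,-1,0,0,0,0,0,0,-0.6,0,0,0,0,-0.67,0,0,0,0,0,0,-0.9,0,0,0,0,0,0,-0.9,0,0,0,0,0,0,-0.9,0,0,0,0,0,0,0,0,1,0,0,0,0,0,0,0,0,0,0,0]}}

```text
time: 6.52
tool_pos: [0.5215, -0.0447, 0.08]
tcp_rot: [-2.415, -2.002, 0.008]
wrist_force: [-0.3, 0.6, 0.4]
width: 0.001
```

```bash
python3 avg.py
```

```text
6.925 [ 0.5251 -0.044   0.0835] [ 0.14  0.   -0.03] [0.35 0.49 0.6 ]
```

Request:
{"api": "arm_command", "payload": {"steps": [0,0,0.3,0,0,0,0,0,0,0.2,0,0,0,0,0,0,0.1,0,0,0,0,0,0,0,0,0,0,0]}}

```text
time: 7.42
tool_pos: [0.5257, -0.0437, 0.0661]
tcp_rot: [2.417, 2.007, 0.001]
wrist_force: [-2.3, 1.6, 9.7]
width: 0.001
```

```bash
python3 avg.py
```

```text
7.825 [ 0.5257 -0.0437  0.0663] [-2.24  0.76  9.41] [0.53 0.21 0.36]
```

Request:
{"api": "arm_command", "payload": {"steps": [0,0,-1,0,0,0,0,0,0,-0.6,0,0,0,0,-0.63,0,0,0,0,0,0,-0.9,0,0,0,0,0,0,-0.9,0,0,0,0,0,0,-0.9,0,0,0,0,0,0,0,0,1,0,0,0,0,0,0,0,0,0,0,0]}}

```text
time: 8.82
tool_pos: [0.503, -0.1422, 0.0798]
tcp_rot: [-2.414, -2.001, 0.007]
wrist_force: [-0.1, 0.6, 0.1]
width: 0.001
```

```bash
python3 avg.py
```

```text
9.225 [ 0.5066 -0.1422  0.0834] [0.25 0.09 0.  ] [0.48 0.49 0.58]
```

Request:
{"api": "arm_command", "payload": {"steps": [0,0,0.3,0,0,0,0,0,0,0.2,0,0,0,0,0,0,0.1,0,0,0,0,0,0,0,0,0,0,0]}}

```text
time: 9.72
tool_pos: [0.5072, -0.142, 0.0657]
tcp_rot: [2.417, 2.007, 0.001]
wrist_force: [-0.6, 1.3, 7.1]
width: 0.001
```

```bash
python3 avg.py
```

```text
10.125 [ 0.5072 -0.142   0.0659] [-0.43  0.79  6.25] [0.58 0.28 0.35]
```

Request:
{"api": "arm_command", "payload": {"steps": [0,0,-1,0,0,0,0,0,0,-1,0,0,0,0,0,0,0,0,0,0,0]}}

```text
time: 10.5
tool_pos: [0.5085, -0.1427, 0.1275]
tcp_rot: [2.414, 2.004, 0.004]
wrist_force: [1.1, -0.4, 0.1]
width: -0.003
```

```bash
python3 avg.py
```

```text
10.9 [ 0.5059 -0.1418  0.1242] [ 0.24  0.17 -0.38] [0.39 0.58 0.49]
```

Stiffness in N/mm comes out at about 0.34 for pad 1, 1.2 for pad 2 and 0.77 for pad 3, so pad 1 is the soft one. Next I'll move above tag 1.

Request:
{"api": "arm_command", "payload": {"steps": [0.95,-0.28,0,0,0,0,0,0.95,-0.28,0,0,0,0,0,0.95,-0.28,0,0,0,0,0,0.95,-0.28,0,0,0,0,0,0.94,-0.28,0,0,0,0,0,0.94,-0.28,0,0,0,0,0,0.94,-0.29,0,0,0,0,0,0,0,1,0,0,0,0,0,0,0,0,0,0,0]}}

```text
time: 12.02
tool_pos: [0.4825, 0.0642, 0.0929]
tcp_rot: [-2.414, -2.006, 0.008]
wrist_force: [0.2, -0.6, -0.7]
width: 0.003
```

```bash
python3 avg.py
```

```text
12.425 [0.4855 0.0638 0.0957] [-0.06 -0.3  -0.15] [0.38 0.45 0.54]
```

Position is good. Contact is due at a TCP height of about 0.074 and the stop at about 0.060, so I'll press in small steps.

Request:
{"api": "arm_command", "payload": {"steps": [0,0,0.7,0,0,0,0,0,0,0.2,0,0,0,0,0,0,0.15,0,0,0,0,0,0,0.12,0,0,0,0,0,0,0,0,0,0,0]}}

```text
time: 13.05
tool_pos: [0.4853, 0.064, 0.0602]
tcp_rot: [2.417, 2.007, 0.0]
wrist_force: [1.2, -0.9, 0.2]
width: 0.001
```

Request:
{"api": "arm_command", "payload": {"steps": [0,0,0.07,0,0,0,0,0,0,0,0,0,0,0]}}

```text
time: 13.3
tool_pos: [0.4854, 0.0641, 0.0598]
tcp_rot: [-2.417, -2.007, 0.0]
wrist_force: [-5.5, -0.5, 14.3]
width: 0.001
```

```bash
python3 avg.py
```

```text
13.7 [0.4854 0.0641 0.0599] [-5.46 -0.96 15.25] [0.32 0.47 0.27]
```

The TCP barely moved for 2 mm of command and the force reached 15 N, so the tag is on its stop. I'll retract and look.

Request:
{"api": "arm_command", "payload": {"steps": [0,0,-0.5,0,0,0,0,0,0,-1,0,0,0,0,0,0,-1,0,0,0,0,0,0,-1,0,0,0,0,0,-0.5,-1,0,0,0,0,0.7,-0.7,-1,0,0,0,0,1,-0.4,0,0,0,0,0,1,-0.4,0,0,0,0,0,1,-0.4,0,0,0,0,0,1,-0.4,0,0,0,0,0]}}

```text
time: 14.95
tool_pos: [0.4281, 0.2192, 0.2234]
tcp_rot: [-2.417, -2.007, -0.001]
wrist_force: [0.5, 0.5, 0.1]
width: 0.003
```

Request:
{"api": "arm_command", "payload": {"steps": [1,-0.3,0,0,0,0,0,1,0,0,0,0,0,0,1,0,0,0,0,0,0,1,0,0,0,0,0,0,0,0,0,0,0,0,0]}}

```text
time: 15.58
tool_pos: [0.4418, 0.3393, 0.2232]
tcp_rot: [-2.415, -2.009, -0.001]
wrist_force: [0.1, -0.1, -0.3]
width: 0.003
```

```bash
python3 - <<'E'
from workcell import bot
from h import *
ims=[]
for n in("scene","top"):
    c=bot.read_camera(n);o=np.load(n+"0.npz")["img"]
    sl=(slice(130,290),slice(90,360))
    ims=[cv2.resize(x[sl],None,fx=2.9,fy=1.85*1) if 0 else cv2.resize(x[sl],(506,300)) for x in (o,c["img"])]
    cv2.imwrite(f"pics/{n}2.png",np.vstack(ims)[:,:,::-1])
    for im in(o,c["img"]):
        m=cv2.inRange(cv2.cvtColor(im,cv2.COLOR_RGB2HSV),(20,90,70),(40,255,255));m[:155]=0;m[250:]=0
        N,l,s,ce=cv2.connectedComponentsWithStats(m)
        print(n,[(ce[i].round(1).tolist(),s[i].tolist()) for i in range(1,N) if s[i][4]>15])
s=bot.read_state();print(s["time"],s["tool_pos"],s["wrist_force"])
E
```

```text
scene [([184.5, 168.0], [180, 164, 10, 9, 84]), ([221.6, 172.6], [217, 169, 10, 9, 81]), ([259.2, 177.3], [254, 173, 11, 9, 86])]
scene [([184.6, 168.0], [180, 164, 11, 9, 85]), ([221.6, 172.6], [217, 168, 10, 10, 83]), ([259.0, 179.2], [254, 177, 11, 5, 46])]
top [([221.0, 215.7], [215, 212, 13, 8, 72]), ([263.6, 224.5], [257, 221, 14, 8, 74]), ([306.3, 233.5], [300, 230, 13, 8, 74])]
top [([221.2, 216.0], [215, 213, 13, 7, 69]), ([263.6, 224.5], [257, 221, 14, 8, 74]), ([306.2, 233.5], [300, 230, 13, 8, 75])]
15.675 [0.44139076 0.33741096 0.22291161] [ 0.20199234 -0.13201033 -0.25683019]
```

View pics/scene2.png

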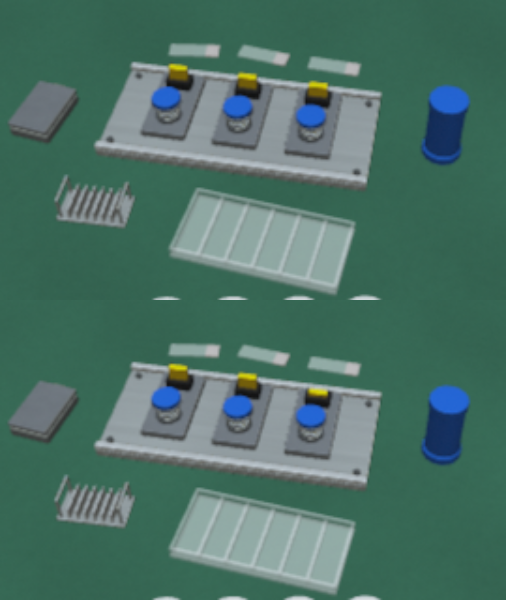

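View pics/top2.png

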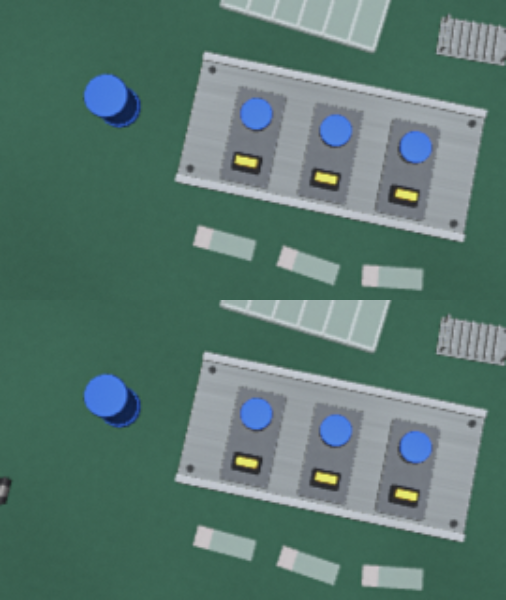

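Tag 1's top edge in the scene view went down by 4 pixels, from row 173 to 177. Tags 2 and 3 are still up, the pads have sprung back and nothing else has moved.

```bash
python3 -c "
from workcell import bot
print(bot.finish_job())"
```

```text
the job is handed in; nothing more can be done
None
```

I found pad 1 (the robot's left) to be the soft one, pushed its tag down to the stop, and handed the job in at about 15.7 s.

- **Finding the pad:** I pressed all three pads to the same commanded depth of 9 mm before touching any tag. Measured travel was slightly less, which the stiffness figures allow for.

| Pad | Force | Stiffness |
|---|---|---|
| 1 | 3.0 N | 0.34 N/mm |
| 2 | 9.4 N | 1.2 N/mm |
| 3 | 6.3 N | 0.77 N/mm |

- **Marking it:** Tag 1 stopped moving at a fingertip height of about 46 mm, with the force rising to 15 N, so it is against its stop.
- **Last checks:** In the final pictures only tag 1 is down. Tags 2 and 3 are still up, the pads have sprung back, and the loose labware has not visibly moved. The arm is well clear and the wrist force reads about zero.
- **Odd reading:** One wrist reading during the tag press showed 0.2 N, where about 4 N was expected. I did not look into it, because the later readings and the pictures agree that the tag is down. No other check failed.

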